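# Close the terminal cover of a sensor interface unit

## Robot

A 7-joint arm with a two-finger parallel gripper is mounted at the origin on the work surface. World frame = base frame: x ahead of the robot, y to its left, z up, the work surface at z = 0. Lengths are in m, angles in rad, forces in N, time in s.
With the tool pointing down it reaches from about 0.35 to 0.9 m from the base axis. Payload 8.1 kg.
Tool frame: the origin (TCP) lies at the very end of the fingers, on their centre line; the grasp point (between the pads) lies arm.grip_point_offset behind it (arm.grip_point_offset is the distance from the TCP to the grasp point, in m); z points along the fingers, y is the line along which they close (so a half turn about z gives the same grasp; the last joint's range is limited). The gripper opens to 92 mm and grips with 3 to 60 N. Pads are 19 mm wide; open, the fingers measure 130 mm over their backs; the gripper's body (75 mm by 190 mm) begins 47 mm behind the grasp point.
Start: joints at [1.165, 0.434, 0.025, 1.573, -0.012, 1.134, -0.075], TCP at [0.186, -0.597, 0.227] pointing down, gripper open.
Joint ranges: [-2.62, 2.62], [-0.44, 2.09], [-1.27, 1.32], [0.08, 2.57], [-1.32, 4.46], [0.12, 2], [-2.74, 2.74]. Speed limits (rad/s): [2.22, 2.22, 3.01, 3.01, 3.14, 3.14, 3.14].

## Interface

Orientations are given as a rotation vector (axis times angle).
In Python, from cell import arm gives the robot as it stands. The module is installed in compiled form; this text tells all that it offers.
- The arm moves only by the shell command python3 -m creep 'ROWS' [OPENING] [FORCE]. ROWS is JSON, a list of rows, each a list of 6 numbers: the shift along the tool's x, y, z scaled (see below), then the turn, a rotation vector about the tool's x, y, z scaled (see below). A call has 1 to 20 rows; each row shifts and turns the commanded pose from where the row before left it, along the tool's axes as they then stand; what a row does not reach is not made up. The controller multiplies each number of a shift by 0.4 m and each number of a turn by 120 degrees. A row lasts 1/12 s, in which the tool goes at most 41.7 mm and 7.16 degrees, less where a joint would pass 70% of its speed; a pose out of reach is approached as far as the arm can. A call with a number of a shift or a turn outside -1 to 1 is refused whole. A call with a gripper value outside its range is refused whole. OPENING is the closure, from -1 (fully open) to 1 (shut), set as the call begins (- or left out, the last holds). The fingers move at their own pace and stop on an object; FORCE is the grip in N (left out, the last holds). Time passes only in rows, so rows that do not move let the fingers close. It gives the time, the measured TCP pose, the force, the opening and the grip force at its end, in the units of the state.
- arm.observe(): the state, without advancing time (a new reading comes with each control period).
- arm.get_image(name): name is "scene" or "top"; returns a dict with "frame" (400x640x3 uint8, red, green, blue), "intrinsics" (3x3 intrinsics, pixels), "rvec" (rotation vector, rad) and "tvec" (3), from world to camera coordinates, as OpenCV has them. Camera axes: x right, y down, z forward; pixel columns grow to the right and rows downward; lengths in m; the calibration is good to about 2 mm. A picture is of the moment at which its call begins. There is no depth.
- arm.sign_off(): hands the job in; it is judged then, once.
The state is a dict: "clock": time; "joints": joint angles; "dq": joint speeds; "joint_efforts": joint torques, N m; "position": TCP position; "ee_rot": TCP orientation; "force": force on the tool from outside, world axes, zero at the start; "ft_torque": the same for the moment, N m; "width": opening from 0.0 (shut) to 1.0 (fully open); "gripper_force": force on a finger pad.
Only numpy, scipy, OpenCV 4.12 (cv2) and the standard library are available. Lean on these libraries where they do the work, as an engineer would, in place of code of your own. Each camera call takes 0.05 s, during which the arm holds its last target. There are 200 camera calls.

## Task

Close the orange cover flap of the dark sensor interface unit with a fingertip: push on its outer face to fold it down over the green terminals against its light spring, and, keeping it pressed flat, push it along by its yellow thumb stop until its free edge is tucked fully home beneath the white retaining lip, so that it stays shut when you let go. Do not pinch the flap or touch its underside, do not lift the unit or shove it about, and leave everything else on the bench where it stands.

Things in the scene. Friction and masses are not known exactly. Their poses are not given: they have to be found in the camera images.
- unit: dark grey sensor interface unit, 150 x 130 mm (x, y), 1.6 kg, standing loose on four feet. Origin: centre of its underside. x runs from the flap's hinge end to the lip end, y along the hinge, z up. Side rims (y 55 to 65 mm either side), tops 42 mm above the bench; between them an open well with two green terminal strips, tops at 36 mm. A wall at x = 61 to 75 mm carries the lip.
- flap (a joint): angle of the orange cover flap (rad): 0 = flat over the terminals, at its stop; 1.57 = upright; 1.9 = most open, leaning back. A light spring holds it up near 1.3 to 1.7 and makes it pop up again unless the lip holds it; 1 to 2 N pressed 50 mm from the hinge keeps it flat. Tucked and released it rests against the lip at about 0.03.
- slot (a joint): how far the hinge pin, and the flap with it, has slid along the unit's +x towards the lip (m): 0 = back, 0.018 = home, at its stop. Stays where left (friction about 2.5 N). Starts at 0 to 0.002, where the folding flap clears the lip by 5 to 7 mm; beyond 0.007 it would land on top of the lip and must first be drawn back.
- flap_hinge (a point): middle of the hinge axis: in the unit's frame y = 0, z = 45 mm, x = -58 mm plus the slot value. Frame turns with the flap: x from hinge to free edge, y along the hinge, z out of the outer face (up when flat, towards the unit's -x when upright). The flap is 98 mm long from here, 100 mm wide (y), 4 mm thick; its outer face is at z = 2 mm, so 47 mm above the bench when flat.
- flap_edge (a point): middle of the flap's free edge, on its outer face, 98 mm from the hinge axis; frame as flap_hinge.
- flap_stop (a point): foot of the thumb stop's steep face, on the outer face, 66 mm from the hinge axis, mid-width; frame as flap_hinge. The stop is a yellow wedge 60 mm wide: steep face 8 mm high looking to the hinge, sloping down to nothing 83 mm from the hinge. A fingertip on the plain flap between hinge and steep face can press the flap flat and push the wedge towards the lip.
- flap_lining: darker, brown-orange underside of the flap (towards the terminals when flat, towards the lip when upright), 87 x 94 mm, set back 3 to 4 mm from the flap's edges; origin on the hinge axis. Not to be touched.
- lip_edge (a point): middle of the lower front edge of the white retaining lip: unit x = 47 mm, 50 mm above the bench; the lip is 4 mm thick (top 54 mm), 110 mm wide (y). Frame as the unit. Home, the flap reaches 11 mm beneath it, and the thumb stop's slope ends 4 mm short of it.
- plate: white ceramic plate, 170 mm across, 16 mm high, loose; origin: centre of its underside. Bystander.
- probe0: brass and steel threaded sensor, 80 mm long, 19 mm wide, lying on the plate; origin under its hexagon. Bystander.
- probe1: second such sensor on the plate. Bystander.
- mouse: black computer mouse, 105 x 60 x 34 mm, beside the unit; origin: centre of its underside. Bystander.
- spool: green solder spool, 52 mm across, 44 mm high, standing beside the unit; origin: centre of its underside. Bystander.
- jar: small amber jar, 52 mm across, 75 mm high; origin: centre of its underside. Bystander.
- driver: red-handled screwdriver, 190 mm long, lying beyond the unit; origin: under its middle, x along it. Bystander.
Not all that is in view belongs to the job. What is shaped like the unit but red is not meant.

How it is judged:
On the way, in this order (a step that is already met when the one before it is completed fails the run):
1. the flap is folded down over the terminals (value of joint flap below 0.15 rad), for 0.05 s.
2. its free edge is tucked home beneath the lip (value of joint flap below 0.06 rad and value of joint slot above 0.0135 m), for 0.2 s.
At the end, for the whole second after the job is handed in: The flap lies flat (within 0.06 rad) with its hinge pin at least 13.5 of 18 mm along its slot, so that its free edge is under the lip, and stays so at rest when released; the unit stands flat within 30 mm of where it was, and every bystander within 30 mm (all of step 2 and velocity of joint flap between -0.05 and 0.05 rad/s and linear speed of unit below 0.01 m/s and distance of unit from where it was at the start of the episode below 0.03 m and angle between unit's own z axis and vertical below 0.05 rad and not (distance of plate from where it was at the start of the episode above 0.03 m) and not (distance of probe0 from where it was at the start of the episode above 0.03 m) and not (distance of probe1 from where it was at the start of the episode above 0.03 m) and not (distance of mouse from where it was at the start of the episode above 0.03 m) and not (distance of spool from where it was at the start of the episode above 0.03 m) and not (distance of jar from where it was at the start of the episode above 0.03 m) and not (distance of driver from where it was at the start of the episode above 0.03 m)); the robot touches nothing.
It fails at once if the fingers touch the flap's underside (pinching it) (contact force between flap_lining and the fingers above 1 N).
It fails at once if the unit is lifted or tipped (height (world z) of unit above 0.01 m or angle between unit's own z axis and vertical above 0.12 rad).
It fails at once if the unit is shoved more than 30 mm (distance of unit from where it was at the start of the episode above 0.03 m).
It fails at once if a bystander is moved, lifted or carried more than 30 mm (distance of any of plate, probe0, probe1, mouse, spool, jar, driver from where it was at the start of the episode above 0.03 m).
It also fails if it takes over 42 s, if anything falls off the work surface, if the arm or the gripper's body presses on something with over 40 N, if the wrist force passes 120 N, or if a joint passes its speed limit or range.

## Working session

There is one attempt and no reset: what is moved stays moved. The work goes in short steps, Python scripts to look and compute and a shell command to move; the robot and the scene stay as the last step left them, time stands still between calls to the robot, and variables do not carry over. Pictures are saved under pics/ and viewed, at most 10 in all, crops included, and the job is handed in when it is done.

```bash
mkdir -p pics; python3 - <<'E'
from cell import arm
import cv2,numpy as np
for n in("scene","top"):
    d=arm.get_image(n); cv2.imwrite(f"pics/{n}0.png",d["frame"][:,:,::-1]); np.savez(f"{n}0.npz",**d)
    R=cv2.Rodrigues(np.array(d["rvec"]))[0]; print(n,d["intrinsics"],-R.T@np.array(d["tvec"]).ravel(),R.round(3))
s=arm.observe();print(s, arm.grip_point_offset)
E
```

```text
scene [[509.66516703   0.         321.5025031 ]
 [  0.         509.66516703 202.41153407]
 [  0.           0.           1.        ]] [1.23080264 0.89033269 0.9362653 ] [[-0.804  0.595  0.004]
 [ 0.379  0.517 -0.768]
 [-0.459 -0.616 -0.64 ]]
top [[504.3050197    0.         319.80100728]
 [  0.         504.3050197  199.44017873]
 [  0.           0.           1.        ]] [0.44464204 0.00501997 1.18763085] [[ 0.012 -1.    -0.017]
 [-0.994 -0.011 -0.105]
 [ 0.104  0.018 -0.994]]
{'clock': 0.1, 'joints': array([ 1.16536901,  0.43514625,  0.02499753,  1.5740179 , -0.0116094 ,
        1.13400292, -0.07511948]), 'dq': array([-4.19336834e-04, -5.84483123e-05,  2.07828647e-05, -7.85384572e-04,
        1.24280544e-04,  7.42671714e-04, -1.99220531e-04]), 'joint_efforts': array([ 2.66393341e-03, -6.69117594e+01,  9.87746604e-01, -3.15141678e+01,
       -6.05390361e-02,  3.73710506e-02,  3.44263924e-05]), 'position': array([ 0.18618658, -0.59613425,  0.22602355]), 'ee_rot': array([-3.10430513e+00, -4.73477275e-01,  5.40941881e-04]), 'force': array([ 0.09866888, -0.29042169,  0.52740499]), 'ft_torque': array([ 0.04049694, -0.03760218,  0.0394593 ]), 'gripper_force': 0.0, 'width': 0.9999430575910598} 0.0188
```

View pics/scene0.png

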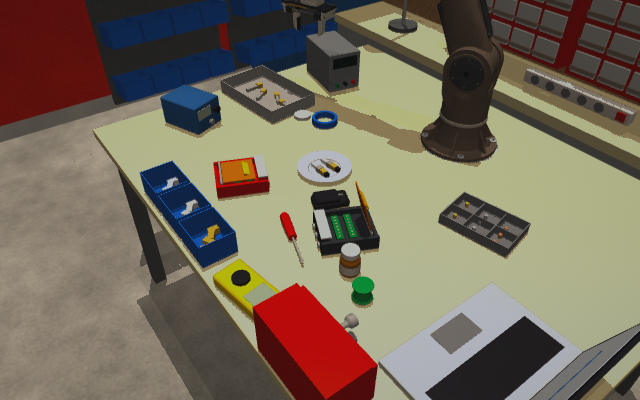

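View pics/top0.png

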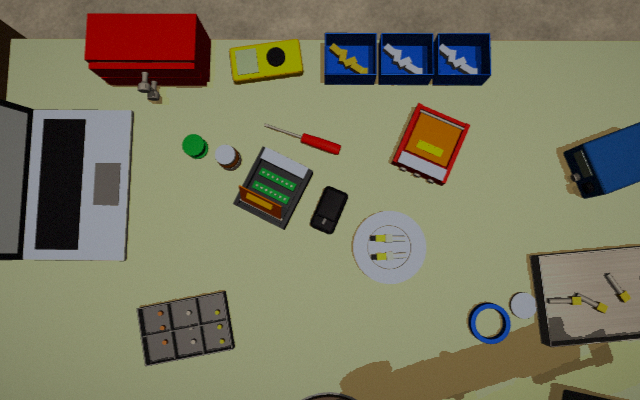

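The dark grey unit is at top (275,187) and scene (345,228), with a standing orange flap and the white lip on its far side. The red lookalike is at top (432,145) and scene (241,176), and it is not meant because its body is red. I'll confirm in an enlarged crop.

```bash
python3 - <<'E'
import cv2,numpy as np
a=cv2.imread("pics/top0.png")[130:240,175:355]; b=cv2.imread("pics/scene0.png")[170:310,290:400]
a=cv2.resize(a,None,fx=2.6,fy=2.6,interpolation=cv2.INTER_CUBIC)
b=cv2.resize(b,None,fx=2.9,fy=2.9,interpolation=cv2.INTER_CUBIC)
c=np.zeros((410,800,3),np.uint8); c[:a.shape[0],:a.shape[1]]=a; c[:b.shape[0],475:475+b.shape[1]]=b
cv2.imwrite("pics/crop0.png",c)
E
```

```text
(no output)
```

View pics/crop0.png

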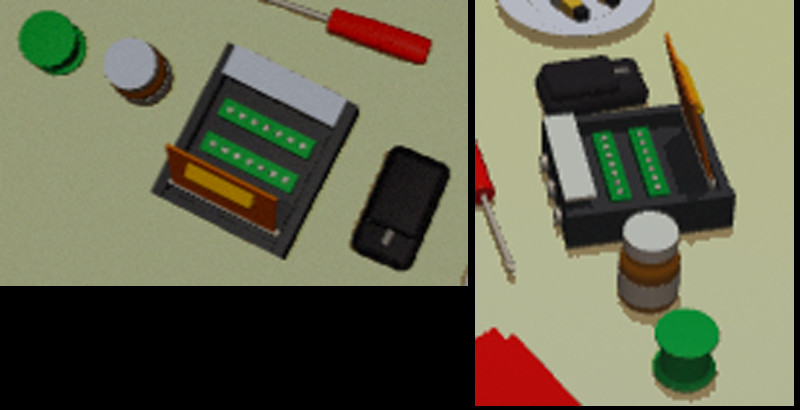

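The crop confirms the dark unit. Its corners in the crop are about (228,43), (357,105), (285,258) and (153,192), with the flap standing at the hinge end and the white lip along the far (+x) side. The jar stands near the +y side and the mouse near the −y side.

```bash
cat > h.py <<'E'
import cv2,numpy as np
from scipy.spatial.transform import Rotation as Ro
def ray(d,p,z):
    R=cv2.Rodrigues(np.array(d["rvec"]))[0];t=np.array(d["tvec"]).ravel();c=-R.T@t
    v=R.T@np.linalg.inv(d["intrinsics"])@np.array([p[0],p[1],1.])
    return c+v*(z-c[2])/v[2]
def proj(d,P): return cv2.projectPoints(np.float64(P).reshape(-1,3),np.array(d["rvec"]),np.array(d["tvec"]),np.array(d["intrinsics"]),None)[0].reshape(-1,2)
E
python3 - <<'E'
from h import *
T=dict(np.load("top0.npz"));S=dict(np.load("scene0.npz"))
for c in [(228,43),(357,105),(285,258),(153,192)]:
    p=(c[0]/2.6+175,c[1]/2.6+130); print(p,ray(T,p,.042).round(4))
def big(m):
    cs=cv2.findContours(m.astype(np.uint8),0,2)[0]; return max(cs,key=cv2.contourArea)
def lip(d,x0,x1,y0,y1,z):
    f=d["frame"].astype(int); m=(f.min(2)>120)&(f.max(2)-f.min(2)<40); k=np.zeros_like(m);k[y0:y1,x0:x1]=1
    c=big(m&k); print("lippx",cv2.boxPoints(cv2.minAreaRect(c)).round(1).tolist())
    W=np.float32([ray(d,q,z)[:2] for q in c[:,0]]);r=cv2.minAreaRect(W*1000);print(r,cv2.boxPoints(r).round(1).tolist())
lip(T,250,320,140,190,.054)
lip(S,305,335,205,245,.054)
# flap orange/brown
for n,d,(x0,x1,y0,y1) in (("top",T,(230,295,180,230)),("scene",S,(350,385,175,240))):
    f=d["frame"][y0:y1,x0:x1]; h=cv2.cvtColor(f,cv2.COLOR_RGB2HSV)
    m=(h[...,0]<28)&(h[...,1]>150)&(h[...,2]>50)
    c=big(m)[:,0]+[x0,y0]; print(n,cv2.approxPolyDP(c,1.5,True)[:,0].tolist())
    m=(h[...,0]>17)&(h[...,0]<28)&(h[...,1]>150)&(h[...,2]>120)
    c=big(m)[:,0]+[x0,y0]; print("yellow",cv2.approxPolyDP(c,1.2,True)[:,0].tolist())
E
```

```text
(262.6923076923077, 146.53846153846155) [0.6867 0.1599 0.042 ]
(312.30769230769226, 170.3846153846154) [0.632  0.0442 0.042 ]
(284.61538461538464, 229.23076923076923) [0.496  0.1053 0.042 ]
(233.84615384615384, 203.84615384615384) [0.5528 0.2228 0.042 ]
lippx [[258.5, 164.6999969482422], [265.0, 142.10000610351562], [317.79998779296875, 157.39999389648438], [311.29998779296875, 180.0]]
((651.1480712890625, 99.37088012695312), (125.75334930419922, 54.079402923583984), 74.21003723144531) [[608.0, 46.20000076293945], [660.0999755859375, 31.5], [694.2999877929688, 152.5], [642.2000122070312, 167.1999969482422]]
lippx [[313.20001220703125, 210.1999969482422], [323.29998779296875, 207.5], [331.29998779296875, 236.89999389648438], [321.29998779296875, 239.6999969482422]]
((647.0988159179688, 109.87217712402344), (109.51847076416016, 27.12960433959961), 63.877140045166016) [[610.7999877929688, 66.69999694824219], [635.2000122070312, 54.70000076293945], [683.4000244140625, 153.10000610351562], [659.0, 165.0]]
top [[239, 185], [240, 195], [243, 200], [280, 218], [280, 205]]
yellow [[247, 193], [247, 198], [270, 209], [270, 204]]
scene [[356, 181], [371, 231], [366, 210], [368, 206]]
yellow [[359, 189], [364, 202], [368, 207], [367, 208], [368, 206], [363, 193]]
```

```bash
cat >> h.py <<'E'
O=np.array([.592,.135]);yaw=np.radians(-25.5);SL=.001
ux=np.array([np.cos(yaw),np.sin(yaw)]);uy=np.array([-ux[1],ux[0]])
def W(x,y,z): return np.r_[O+ux*x+uy*y,z]
def H(x,z): return W(x-.058+SL,0,z+.045)      # rel. hinge axis -> world
def Rt():   # tool z down, tool x along +-unit x
    return np.c_[np.r_[ux,0],np.r_[-uy,0],[0,0,-1.]]
def plan(pts):  # pts: finger front corner rel. hinge (m)
    from cell import arm
    s=arm.observe();R=Ro.from_rotvec(s["ee_rot"]);p=s["position"]
    tv=[(R.inv()*Ro.from_matrix(Rt()@np.diag([k,k,1]))).as_rotvec(degrees=True) for k in(1,-1)]
    rv=min(tv,key=np.linalg.norm);print("turn deg",rv.round(2),"units",(rv/120).round(4))
    print("clock",s["clock"],"pos",p.round(4),"F",s["force"].round(2),"w",round(s["width"],3))
    q=(p[:2]-O);print("front corner rel hinge now mm",round((q@ux+.0095+.058-SL)*1e3,1),"y",round(q@uy*1e3,1),"z",round((p[2]-.045)*1e3,1))
    Rg=R*Ro.from_rotvec(rv,degrees=True)
    for x,z in pts:
        g=H(x-.0095,z);print((x,z),"world",g.round(4),"tool shift units",(Rg.inv().apply(g-p)/.4).round(4));p=g
E
python3 - <<'E'
from h import *
T=dict(np.load("top0.npz"));S=dict(np.load("scene0.npz"))
print("lip proj top",proj(T,[W(.047,.055,.054),W(.047,-.055,.054),W(.075,-.055,.054),W(.075,.055,.054)]).round(1).tolist())
print("lip proj scene",proj(S,[W(.047,.055,.054),W(.047,-.055,.054),W(.075,-.055,.054),W(.075,.055,.054)]).round(1).tolist())
for a in (1.3,1.4,1.5,1.6,1.7):
    e=lambda y,s=.098:W(-.057+s*np.cos(a)-.002*np.sin(a),y,.045+s*np.sin(a)+.002*np.cos(a))
    print(a,proj(T,[e(.05),e(-.05),e(.03,.066),e(-.03,.066)]).round(0).tolist(),proj(S,[e(.05),e(-.05)]).round(0).tolist())
print("jar",ray(T,(228,155),.075).round(3),"spool",ray(T,(194,145),.044).round(3))
plan([(-.045,.19),(-.045,.044)])
E
```

```text
lip proj top [[259.7, 157.7], [302.8, 178.7], [308.3, 167.7], [265.3, 146.9]]
lip proj scene [[331.6, 236.7], [323.1, 208.6], [312.7, 209.9], [320.6, 238.1]]
1.3 [[239.0, 185.0], [282.0, 206.0], [248.0, 194.0], [273.0, 206.0]] [[364.0, 205.0], [354.0, 181.0]]
1.4 [[237.0, 189.0], [279.0, 210.0], [247.0, 197.0], [271.0, 209.0]] [[368.0, 204.0], [358.0, 180.0]]
1.5 [[235.0, 193.0], [277.0, 214.0], [245.0, 200.0], [270.0, 212.0]] [[372.0, 203.0], [361.0, 179.0]]
1.6 [[233.0, 197.0], [275.0, 218.0], [244.0, 202.0], [269.0, 215.0]] [[376.0, 203.0], [365.0, 178.0]]
1.7 [[231.0, 201.0], [273.0, 222.0], [242.0, 205.0], [267.0, 217.0]] [[379.0, 203.0], [369.0, 178.0]]
jar [0.66  0.233 0.075] spool [0.689 0.319 0.044]
turn deg [-7.000e-02  4.000e-02  4.284e+01] units [-6.00e-04  3.00e-04  3.57e-01]
clock 0.1 pos [ 0.1862 -0.5961  0.226 ] F [ 0.1  -0.29  0.53] w 1.0
front corner rel hinge now mm 15.0 y -834.6 z 181.0
(-0.045, 0.19) world [0.4914 0.183  0.235 ] tool shift units [-0.15   -2.0865 -0.0224]
(-0.045, 0.044) world [0.4914 0.183  0.089 ] tool shift units [-0.     0.     0.365]
```

The flap stands at about 1.3 rad. Next I turn the tool to line up with the unit and shut the fingers.

```bash
python3 -m creep '[[0,0,0,0,0,0.051],[0,0,0,0,0,0.051],[0,0,0,0,0,0.051],[0,0,0,0,0,0.051],[0,0,0,0,0,0.051],[0,0,0,0,0,0.051],[0,0,0,0,0,0.051],[0,0,0,0,0,0],[0,0,0,0,0,0]]' 1 20
python3 -m creep '[[-0.007,-0.1,0,0,0,0],[-0.007,-0.1,0,0,0,0],[-0.007,-0.1,0,0,0,0],[-0.007,-0.1,0,0,0,0],[-0.007,-0.1,0,0,0,0],[-0.007,-0.1,0,0,0,0],[-0.007,-0.1,0,0,0,0],[-0.007,-0.1,0,0,0,0],[-0.007,-0.1,0,0,0,0],[-0.007,-0.1,0,0,0,0],[-0.007,-0.1,0,0,0,0],[-0.007,-0.1,0,0,0,0],[-0.007,-0.1,0,0,0,0],[-0.007,-0.1,0,0,0,0],[-0.007,-0.1,0,0,0,0],[-0.007,-0.1,0,0,0,0],[-0.007,-0.1,0,0,0,0],[0,0,0,0,0,0]]'
python3 -c "
from h import *
plan([(-.045,.19),(-.045,.044)])"
```

```text
clock: 0.85
position: [0.1864, -0.5963, 0.2264]
ee_rot: [-3.065, 0.688, 0.001]
force: [-0.1, -0.1, -0.1]
width: 0.4
gripper_force: 0.0
clock: 2.35
position: [0.4383, 0.0454, 0.2273]
ee_rot: [-3.064, 0.673, -0.003]
force: [-0.1, 0.0, 0.9]
width: 0.004
gripper_force: 0.0
turn deg [-0.26 -0.06  0.72] units [-0.0022 -0.0005  0.006 ]
clock 2.35 pos [0.4383 0.0454 0.2273] F [-0.11  0.03  0.93] w 0.004
front corner rel hinge now mm -33.7 y -147.0 z 182.3
(-0.045, 0.19) world [0.4914 0.183  0.235 ] tool shift units [-0.0282 -0.3676 -0.0191]
(-0.045, 0.044) world [0.4914 0.183  0.089 ] tool shift units [ 0.    -0.     0.365]
```

```bash
python3 -m creep '[[-0.007,-0.092,0,-0.002,0,0.006],[-0.007,-0.092,0,0,0,0],[-0.007,-0.092,0,0,0,0],[-0.007,-0.092,0,0,0,0],[0,0,0.06,0,0,0],[0,0,0.06,0,0,0],[0,0,0.06,0,0,0],[0,0,0.06,0,0,0],[0,0,0.06,0,0,0],[0,0,0.046,0,0,0],[0,0,0,0,0,0],[0,0,0,0,0,0]]'
python3 - <<'E'
from h import *
from cell import arm
plan([(-.045,.044),(.005,.044),(.013,.042),(.0223,.0426),(.032,.041),(.04,.036),(.0458,.0287),(.05,.0204),(.0528,.0114),(.054,.002)])
a=arm.get_image("top")["frame"][130:240,200:330,::-1];b=arm.get_image("scene")["frame"][130:260,300:430,::-1]
c=np.zeros((390,780,3),np.uint8);c[:330,:390]=cv2.resize(a,None,fx=3,fy=3);c[:,390:]=cv2.resize(b,None,fx=3,fy=3)
cv2.imwrite("pics/pre.png",c)
E
```

```text
clock: 3.35
position: [0.4898, 0.1739, 0.0875]
ee_rot: [3.055, -0.708, -0.004]
force: [0.3, 0.7, 0.4]
width: 0.003
gripper_force: 0.0
turn deg [ 0.33  0.08 -0.58] units [ 0.0027  0.0006 -0.0048]
clock 3.35 pos [0.4898 0.1739 0.0875] F [0.28 0.69 0.44] w 0.003
front corner rel hinge now mm -42.5 y -8.9 z 42.5
(-0.045, 0.044) world [0.4914 0.183  0.089 ] tool shift units [-0.0064 -0.0222 -0.0038]
(0.005, 0.044) world [0.5365 0.1615 0.089 ] tool shift units [ 0.125 -0.     0.   ]
(0.013, 0.042) world [0.5437 0.158  0.087 ] tool shift units [0.02  0.    0.005]
(0.0223, 0.0426) world [0.5521 0.154  0.0876] tool shift units [ 0.0232  0.     -0.0015]
(0.032, 0.041) world [0.5609 0.1499 0.086 ] tool shift units [0.0242 0.     0.004 ]
(0.04, 0.036) world [0.5681 0.1464 0.081 ] tool shift units [0.02   0.     0.0125]
(0.0458, 0.0287) world [0.5733 0.1439 0.0737] tool shift units [ 0.0145 -0.      0.0182]
(0.05, 0.0204) world [0.5771 0.1421 0.0654] tool shift units [0.0105 0.     0.0208]
(0.0528, 0.0114) world [0.5796 0.1409 0.0564] tool shift units [0.007  0.     0.0225]
(0.054, 0.002) world [0.5807 0.1404 0.047 ] tool shift units [ 0.003  -0.      0.0235]
```

View pics/pre.png

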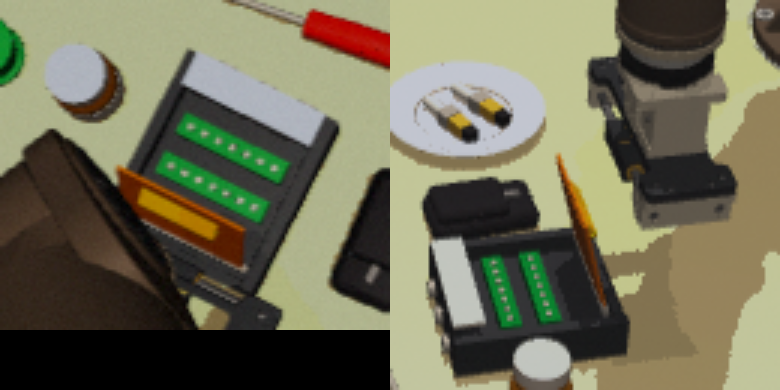

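The top view shows the flap standing at about 1.3 rad, with its yellow stop near crop (180,212). The scene view shows the fingertip behind the outer face at crop (660,200). Nothing else is in the way, so I fold now.

```bash
python3 -m creep '[[-0.003,-0.022,-0.003,0.0027,0,-0.0048],[0.04,0,0,0,0,0],[0.04,0,0,0,0,0],[0.04,0,0,0,0,0],[0.01,0,0.002,0,0,0],[0.01,0,0.002,0,0,0],[0,0,0,0,0,0]]'
python3 -c "
from h import *
plan([(.013,.042),(.0223,.0426),(.032,.041)])"
```

```text
clock: 4.03
position: [0.544, 0.1588, 0.0878]
ee_rot: [-3.061, 0.696, -0.001]
force: [-0.5, 0.5, 0.5]
width: 0.007
gripper_force: 0.0
turn deg [-0.13 -0.03 -0.13] units [-0.0011 -0.0002 -0.0011]
clock 4.0333 pos [0.544  0.1588 0.0878] F [-0.55  0.53  0.48] w 0.007
front corner rel hinge now mm 13.0 y 0.8 z 42.8
(0.013, 0.042) world [0.5437 0.158  0.087 ] tool shift units [0.0001 0.0021 0.002 ]
(0.0223, 0.0426) world [0.5521 0.154  0.0876] tool shift units [ 0.0232  0.     -0.0015]
(0.032, 0.041) world [0.5609 0.1499 0.086 ] tool shift units [0.0242 0.     0.004 ]
```

```bash
python3 -m creep '[[0.012,0.001,0,0,0,0],[0.012,0.001,0,0,0,0],[0.012,0,0.002,0,0,0],[0.012,0,0.002,0,0,0],[0.01,0,0.006,0,0,0],[0.01,0,0.006,0,0,0],[0.007,0,0.009,0,0,0],[0.007,0,0.009,0,0,0],[0,0,0,0,0,0]]'
python3 - <<'E'
from h import *
from cell import arm
plan([(.0458,.0287),(.05,.0204),(.0528,.0114),(.054,.002)])
a=arm.get_image("top")["frame"][130:240,200:330,::-1];b=arm.get_image("scene")["frame"][150:280,290:420,::-1]
c=np.zeros((390,780,3),np.uint8);c[:330,:390]=cv2.resize(a,None,fx=3,fy=3);c[:,390:]=cv2.resize(b,None,fx=3,fy=3)
cv2.imwrite("pics/mid.png",c)
E
```

```text
clock: 4.78
position: [0.5732, 0.1431, 0.0729]
ee_rot: [-3.062, 0.698, 0.0]
force: [0.2, 1.1, -0.3]
width: 0.006
gripper_force: 0.2
turn deg [-0.05  0.02 -0.17] units [-0.0004  0.0001 -0.0014]
clock 4.7833 pos [0.5732 0.1431 0.0729] F [ 0.17  1.14 -0.26] w 0.006
front corner rel hinge now mm 46.0 y -0.8 z 27.9
(0.0458, 0.0287) world [0.5733 0.1439 0.0737] tool shift units [-0.0005 -0.002  -0.002 ]
(0.05, 0.0204) world [0.5771 0.1421 0.0654] tool shift units [0.0105 0.     0.0207]
(0.0528, 0.0114) world [0.5796 0.1409 0.0564] tool shift units [0.007  0.     0.0225]
(0.054, 0.002) world [0.5807 0.1404 0.047 ] tool shift units [ 0.003  -0.      0.0235]
```

View pics/mid.png

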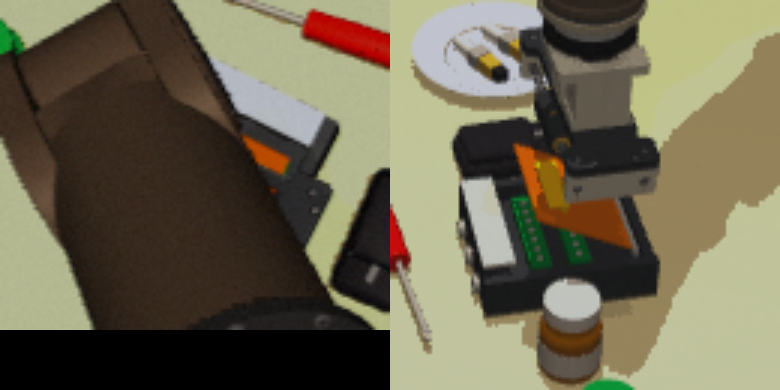

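The flap is folded to about 30°. Its stop is at crop (550,185), just ahead of the finger. I keep going down to flat.

```bash
python3 -m creep '[[0.005,-0.001,0.01,0,0,0],[0.005,0,0.01,0,0,0],[0.004,0,0.011,0,0,0],[0.003,0,0.011,0,0,0],[0.001,0,0.01,0,0,0],[0.001,0,0.01,0,0,0],[0,0,0.003,0,0,0],[0,0,0.002,0,0,0],[0,0,0,0,0,0]]'
python3 -c "
from h import *
plan([(.054,.0),(.084,0)])"
```

```text
clock: 5.63
position: [0.5802, 0.1406, 0.0472]
ee_rot: [-3.062, 0.697, -0.001]
force: [-0.9, -1.8, 3.7]
width: 0.006
gripper_force: 1.5
turn deg [-0.08 -0.03 -0.15] units [-0.0007 -0.0002 -0.0012]
clock 5.6333 pos [0.5802 0.1406 0.0472] F [-0.89 -1.76  3.74] w 0.006
front corner rel hinge now mm 53.5 y -0.1 z 2.2
(0.054, 0.0) world [0.5807 0.1404 0.045 ] tool shift units [ 0.0013 -0.0001  0.0054]
(0.084, 0) world [0.6078 0.1275 0.045 ] tool shift units [ 0.075  0.    -0.   ]
```

It is flat and pressed with about 3.7 N. Next I slide along to the thumb stop.

```bash
python3 -m creep '[[0.005,0,0,0,0,0],[0.005,0,0,0,0,0],[0.005,0,0,0,0,0],[0.005,0,0,0,0,0],[0.005,0,0,0,0,0],[0.005,0,0,0,0,0],[0.005,0,0,0,0,0],[0.005,0,0,0,0,0],[0,0,0,0,0,0]]'
python3 -c "
from h import *
plan([(.083,0)])"
```

```text
clock: 6.38
position: [0.595, 0.1335, 0.0471]
ee_rot: [-3.062, 0.697, -0.001]
force: [-1.2, 0.1, 4.2]
width: 0.003
gripper_force: 2.2
turn deg [-0.1  -0.03 -0.17] units [-0.0008 -0.0003 -0.0014]
clock 6.3833 pos [0.595  0.1335 0.0471] F [-1.19  0.15  4.21] w 0.003
front corner rel hinge now mm 69.8 y -0.0 z 2.1
(0.083, 0) world [0.6069 0.1279 0.045 ] tool shift units [ 0.0329 -0.0001  0.0052]
```

```bash
python3 -m creep '[[0.005,0,0,0,0,0],[0.005,0,0,0,0,0],[0.005,0,0,0,0,0],[0.005,0,0,0,0,0],[0.005,0,0,0,0,0],[0,0,0,0,0,0],[0,0,0,0,0,0]]'
python3 - <<'E'
from h import *
from cell import arm
plan([(.083,0)])
b=arm.get_image("scene")["frame"][180:270,290:410,::-1]
cv2.imwrite("pics/slide.png",cv2.resize(b,None,fx=6,fy=6,interpolation=cv2.INTER_CUBIC))
E
```

```text
clock: 6.97
position: [0.6038, 0.1294, 0.0471]
ee_rot: [-3.062, 0.697, -0.002]
force: [-1.3, 0.7, 4.0]
width: 0.004
gripper_force: 1.8
turn deg [-0.1  -0.03 -0.15] units [-0.0009 -0.0003 -0.0012]
clock 6.9667 pos [0.6038 0.1294 0.0471] F [-1.3   0.73  4.04] w 0.004
front corner rel hinge now mm 79.6 y 0.1 z 2.1
(0.083, 0) world [0.6069 0.1279 0.045 ] tool shift units [0.0086 0.0002 0.0051]
```

View pics/slide.png

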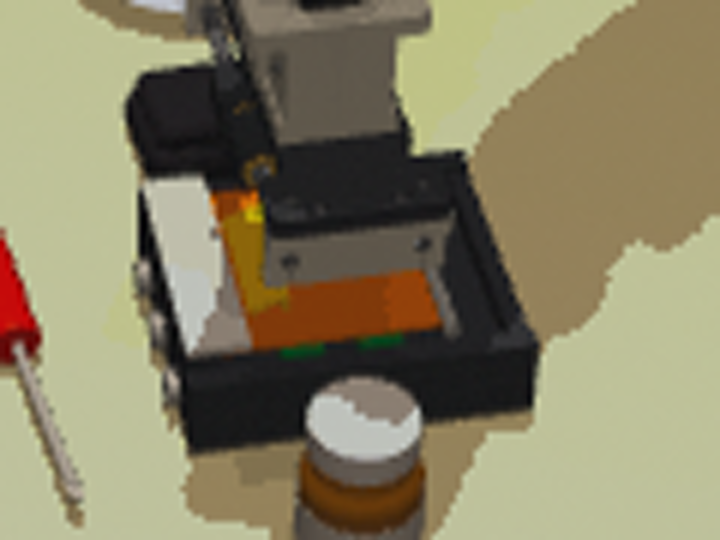

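The flap lies flat with its free edge going under the lip near crop (230,200), and the finger is against the yellow stop near (255,260). I push on until it hits the end stop.

```bash
for i in 1; do python3 -m creep '[[0.004,0,0,0,0,0],[0.004,0,0,0,0,0],[0,0,0,0,0,0]]'; done
python3 -c "
from h import *
plan([(.083,0)])"
```

```text
clock: 7.27
position: [0.6059, 0.1283, 0.0469]
ee_rot: [-3.062, 0.696, 0.001]
force: [-4.1, 1.9, 4.4]
width: 0.004
gripper_force: 4.6
turn deg [-0.07  0.05 -0.13] units [-0.0006  0.0004 -0.0011]
clock 7.2667 pos [0.6059 0.1283 0.0469] F [-4.11  1.94  4.42] w 0.004
front corner rel hinge now mm 81.9 y -0.0 z 1.9
(0.083, 0) world [0.6069 0.1279 0.045 ] tool shift units [ 0.0027 -0.0001  0.0047]
```

```bash
python3 -m creep '[[0.004,0,0,0,0,0],[0.004,0,0,0,0,0],[0,0,0,0,0,0]]'
python3 -c "
from h import *
plan([(.083,0)])"
```

```text
clock: 7.52
position: [0.6062, 0.1283, 0.0464]
ee_rot: [-3.063, 0.694, 0.008]
force: [-10.5, 4.9, 8.1]
width: 0.003
gripper_force: 7.9
turn deg [ 0.    0.29 -0.04] units [ 0.      0.0024 -0.0004]
clock 7.5167 pos [0.6062 0.1283 0.0464] F [-10.47   4.89   8.07] w 0.003
front corner rel hinge now mm 82.2 y 0.1 z 1.4
(0.083, 0) world [0.6069 0.1279 0.045 ] tool shift units [0.002  0.0001 0.0035]
```

The force jumped to 11 N with almost no motion, so the pin is at its end stop. I ease back, lift and check.

```bash
python3 -m creep '[[0,0,0,0,0,0],[0,0,0,0,0,0],[-0.006,0,0,0,0,0],[-0.005,0,-0.004,0,0,0],[0,0,-0.01,0,0,0],[0,0,-0.03,0,0,0],[0,0,-0.06,0,0,0],[-0.05,0,-0.08,0,0,0],[-0.1,0,-0.08,0,0,0],[-0.1,0,-0.05,0,0,0],[-0.1,0,0,0,0,0],[-0.1,0,0,0,0,0],[-0.05,0,0,0,0,0],[0,0,0,0,0,0],[0,0,0,0,0,0]]'
python3 - <<'E'
from h import *
from cell import arm
T=arm.get_image("top");S=arm.get_image("scene")
a=T["frame"][125:240,180:345,::-1];b=S["frame"][190:260,300:390,::-1]
c=np.zeros((600,800,3),np.uint8);c[:345,:495]=cv2.resize(a,None,fx=3,fy=3);c[320:600,440:800]=cv2.resize(b,None,fx=4,fy=4)
cv2.imwrite("pics/post.png",c)
f=S["frame"];h=cv2.cvtColor(f,cv2.COLOR_RGB2HSV)
m=(h[...,0]>19)&(h[...,0]<28)&(h[...,1]>150)&(h[...,2]>110);m[:200]=0;m[245:]=0;m[:,:320]=0;m[:,380:]=0
ys,xs=np.nonzero(m);print("yellow px",xs.mean(),ys.mean(),len(xs))
print("exp slot 18",proj(S,W(-.04+.074,0,.051)),"slot 10",proj(S,W(-.048+.074,0,.051)))
E
```

```text
clock: 8.77
position: [0.434, 0.2111, 0.1665]
ee_rot: [-3.062, 0.694, -0.004]
force: [0.6, -0.5, -0.8]
width: 0.005
gripper_force: 0.0
yellow px 332.4 222.3 30
exp slot 18 [[332.09091107 222.42075445]] slot 10 [[335.11030546 222.03472076]]
```

View pics/post.png

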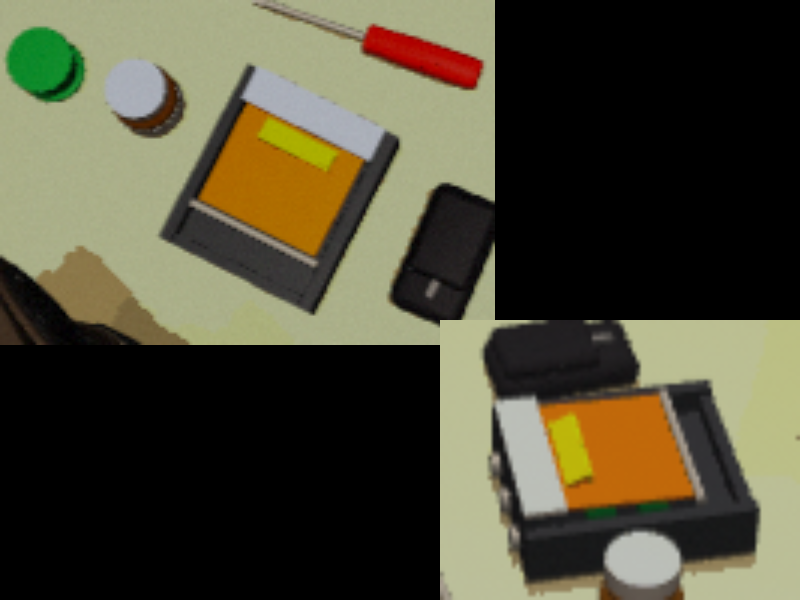

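The flap lies flat with its edge under the lip, and the yellow stop ends about 4 mm short of it. The stop is at scene px (332.4,222.3), against (332.1,222.4) expected for slot = 18 mm. It is holding shut and the unit has not moved, so I hand it in.

```bash
python3 -c "
from cell import arm
print(arm.sign_off())"
```

```text
the job is handed in; nothing more can be done
None
```

The flap is folded down and tucked fully home under the lip, and it stayed shut when released; the unit and the bystanders in view look undisturbed, and the job is handed in (no verdict was returned).

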